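Third hand: hold the jar in its spring cradle

ROBOT

A 6-joint arm with a two-finger parallel gripper is mounted at the origin on a cart in front of the work surface, level with it; the furniture and walls round the work are solid. World frame = base frame: x ahead of the robot, y to its left, z up, the work surface at z = 0. Lengths are in m, angles in rad, forces in N, time in s.
With the tool pointing down it reaches from about 0.3 to 0.775 m from the base axis. Payload 14.6 kg.
Tool frame: the origin (TCP) lies at the centre of the arm's flange, where the gripper is bolted on; the fingertips stand 199 mm ahead of it and the grasp point (between the pads) lies ctrl.tcp_to_grasp ahead of it (ctrl.tcp_to_grasp is the distance from the TCP to the grasp point, in m); z points along the fingers, y is the line along which they close (so a half turn about z gives the same grasp; the last joint's range is limited). The gripper opens to 94 mm and grips with 3 to 60 N. Pads are 16 mm wide; open, the fingers measure 119 mm over their backs; the gripper's body (75 mm by 177 mm) begins 78 mm behind the grasp point.
Start: joints at [-1.212, 0.3, 1.521, -0, 1.321, -0.067], TCP at [0.227, -0.501, 0.405] pointing down, gripper open.
Joint ranges: [-3.03, 3.03], [-0.79, 2.21], [0.23, 2.52], [-1.04, 4.18], [0, 3.07], [-2.55, 2.55]. Speed limits (rad/s): [2.22, 2.22, 2.57, 3.14, 3.14, 3.14].

INTERFACE

Orientations are given as [roll, pitch, yaw] about the fixed x, y, z axes, in that order (R = Rz(yaw) Ry(pitch) Rx(roll)).
In Python, from station import ctrl gives the robot as it stands. The module is installed in compiled form; this text tells all that it offers.
- The arm moves only by the shell command python3 -m jog 'ROWS' [OPENING] [FORCE]. ROWS is JSON, a list of rows, each a list of 6 numbers: the shift along the tool's x, y, z in cm, then the turn, a rotation vector about the tool's x, y, z in rad. In form: [[tx, ty, tz, ax, ay, az], ...]. A call has 1 to 8 rows; each row is the pose to reach, as a shift and turn from the pose commanded when the call began, along the tool's axes at that moment; what a row does not reach only later rows make up. A row lasts 1/10 s, in which the tool goes at most 50 mm and 8.59 degrees, less where a joint would pass 70% of its speed; a pose out of reach is approached as far as the arm can. A call with a gripper value outside its range is refused whole. OPENING is the opening in per cent of the stroke, from 0 (shut) to 100 (fully open), set as the call begins (- or left out, the last holds). The fingers move at their own pace and stop on an object; FORCE is the grip in N (left out, the last holds). Time passes only in rows, so rows that repeat a pose let the fingers close. It gives the time, the measured TCP pose, the force, the opening and the grip force at its end, in the units of the state.
- ctrl.get_obs(): the state, without advancing time (a new reading comes with each control period).
- ctrl.camera(name): name is "side" or "top" or "wrist"; returns a dict with "img" (420x560x3 uint8, blue, green, red), "intrinsics" (3x3 intrinsics, pixels), "R" (3x3) and "t" (3): a world point X has camera coordinates R X + t. Camera axes: x right, y down, z forward; pixel columns grow to the right and rows downward; lengths in m; the calibration is good to about 2 mm. A picture is of the moment at which its call begins. There is no depth.
- ctrl.hand_in(): hands the job in; it is judged then, once.
The state is a dict: "time_s": time; "qpos": joint angles; "joint_vel": joint speeds; "tau": joint torques, N m; "ee_pos": TCP position; "eef_rot": TCP orientation; "force": force on the tool from outside, world axes, zero at the start; "moment": the same for the moment, N m; "grip_width": finger opening in m; "grip_force": force on a finger pad.
Only numpy, scipy, OpenCV 4.12 (cv2) and the standard library are available. Lean on these libraries where they do the work, as an engineer would, in place of code of your own. Each camera call takes 0.05 s, during which the arm holds its last target. There are 200 camera calls.

TASK

Take the black-lidded sample jar and stand it upright on the cradle's white slide sheet, then slide it into the blue sprung V fence and press until the black pointer is in the green part of the scale, never letting it reach the red part. Keep it pressed steadily there for two seconds while gripping the jar, and finish still holding it like that: a colleague will screw the clamp bar on, so do not let go. Leave the other jars and the steel clamp bar where they are.

Things in the scene. Friction and masses are not known exactly. Their poses are not given: they have to be found in the camera images.
- black_jar: The jar to hold: white round sample jar with a black screw lid (fixed to it), 52 mm in diameter all the way up, 92 mm tall, lid the top 18 mm; 0.08 to 0.17 kg, rigid. Origin at its underside's centre, z up. It may be gripped round the lid or the wall, best 55 to 80 mm up; the fence reaches 80 mm up it. Stands on the worktop at the start.
- red_jar: Bystander: white jar with a red lid, 56 mm in diameter, 76 mm tall, loose. Origin at the centre of its underside.
- white_jar: Bystander: white jar with a white lid, 56 mm in diameter, 76 mm tall, loose. Origin at the centre of its underside.
- clamp_bar: Bystander: flat steel bar 20 x 116 x 6 mm (long along its y) with two dark holes, lying loose on the worktop. Origin at the centre of its underside.
- cradle: Jar cradle fixed to the worktop: aluminium plate 180 (x) x 110 (y) x 12 mm, origin at its underside's centre, +x the pressing direction, z up. Slippery white plastic slide sheet (friction about 0.1) x -86 to 18, y -38 to 38 mm, its top at z = 14 mm: the jar stands on it. Grey spring housing x 58 to 90 mm, 56 mm wide, top z = 80 mm, scale on top. Two 6 mm studs at x = -22, y = +-46 mm, up to z = 34 mm.
- fence_seat (a point): On the blue sprung V fence, moving with it: where the jar's origin lies when seated in the V. At rest at cradle x = -10, y = 0, z = 14 mm; axes as the cradle's. The V (120 degrees) opens to -x; its apex is 30 mm ahead of this point, its wing tips 18 mm ahead, +-25 mm aside, its back 44 mm ahead; the fence spans z = 18 to 94 mm.
- fence (a joint): Travel of the V fence along the cradle's +x in m: 0 at rest (sprung out), 0.022 at its stop. The spring pushes back 0.8 N per mm. A black pointer over the housing's scale shows the travel: white 0 to 7 mm, green 7 to 14 mm (5.6 to 11.2 N), white 14 to 18 mm, red 18 to 22 mm.
There are look-alikes about, which are no part of the job. What is shaped like the black_jar but orange or turquoise is not meant.

How it is judged:
By the outcome, as a careful person would: the job done as asked, in the order asked, and still so for the second after the job is handed in, while the arm keeps its last pose, push and grip.
It also fails if it takes over 40 s, if anything falls off the work surface, if the arm or the gripper's body presses on something with over 40 N, if the wrist force passes 120 N, or if a joint passes its speed limit or range.

## Working session

There is one attempt and no reset: what is moved stays moved. The work goes in short steps, Python scripts to look and compute and a shell command to move; the robot and the scene stay as the last step left them, time stands still between calls to the robot, and variables do not carry over. Pictures are saved under pics/ and viewed, at most 10 in all, crops included, and the job is handed in when it is done.

```bash
mkdir -p pics; python3 - <<'E'
from station import ctrl
import cv2,pickle
o=ctrl.get_obs(); print({k:o[k] for k in('time_s','ee_pos','eef_rot','grip_width','force')},ctrl.tcp_to_grasp)
d={}
for n in('top','side'):
    c=ctrl.camera(n); d[n]=c; cv2.imwrite(f'pics/{n}0.png',c['img']); print(n,c['intrinsics'],c['R'],c['t'])
pickle.dump(d,open('c0.pkl','wb'))
E
```

```text
{'time_s': 0.0, 'ee_pos': array([ 0.22716384, -0.50087076,  0.40409392]), 'eef_rot': array([-3.14046126e+00, -6.18197217e-05,  4.25810143e-01]), 'grip_width': 0.09372782751272976, 'force': array([ 0.26735614, -0.01927604,  0.31683269])} 0.1804
top [[500.53039408   0.         271.69633979]
 [  0.         500.53039408 206.62636708]
 [  0.           0.           1.        ]] [[ 9.64346050e-04 -9.99974382e-01  7.09259641e-03]
 [-9.91278538e-01 -1.89057416e-03 -1.31769825e-01]
 [ 1.31779859e-01 -6.90366689e-03 -9.91254966e-01]] [-0.13374543  0.48414541  1.50848528]
side [[420.52701201   0.         276.48034576]
 [  0.         420.52701201 205.43311714]
 [  0.           0.           1.        ]] [[-0.99927699  0.03047391 -0.02273417]
 [ 0.03431539  0.46546111 -0.88440286]
 [-0.01636934 -0.88454355 -0.4661703 ]] [0.50425391 0.10289053 0.9237012 ]
```

View pics/top0.png

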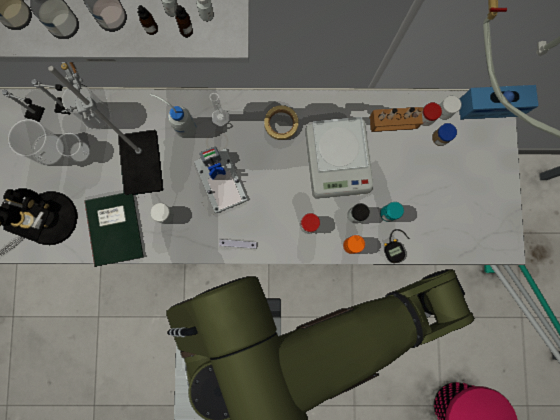

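View pics/side0.png

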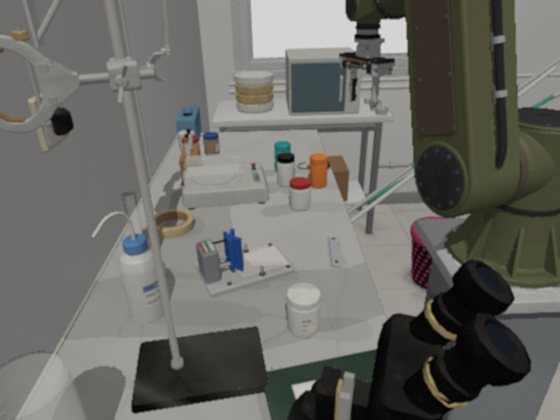

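Candidates in the top view: the black lid (360,213), turquoise (392,212), orange (354,244), red (311,223), white (160,212), the round black timer (395,245) and a brown jar with a blue lid (447,132). I choose (360,213), which also shows in the side view at about (287,160) as a white body with a black lid. The cradle is at about (222,182) and the clamp bar at (238,244). Next I'll check the choice in close crops.

```bash
python3 - <<'E'
import cv2,pickle,numpy as np
d=pickle.load(open('c0.pkl','rb'))
def crop(n,u,v,w,h,s): return cv2.resize(d[n]['img'][v:v+h,u:u+w],None,fx=s,fy=s,interpolation=cv2.INTER_CUBIC)
a=crop('top',190,140,80,75,5)   #400x375
b=crop('top',330,190,80,45,5)   #400x225
c=crop('side',190,220,110,75,4) #440... 
e=crop('side',250,130,100,90,4)
im=np.zeros((600,800,3),np.uint8); im[:375,:400]=a; im[375:,:400]=b; im[:300,400:]=c[:, :400]; im[300:,400:]=e[:300]
cv2.imwrite('pics/crop1.png',im)
E
```

```text
(no output)
```

View pics/crop1.png

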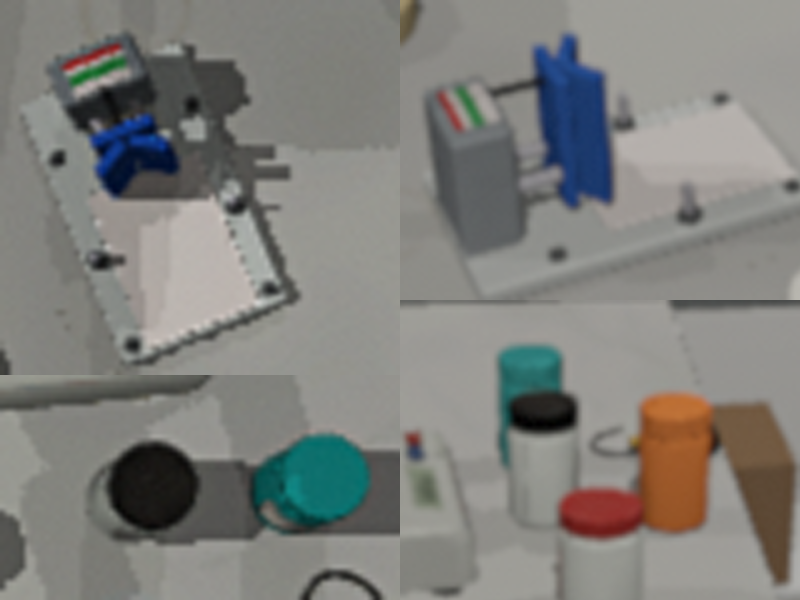

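The close crop confirms the choice: a white body with a black lid, top centre at (360.6,212.4) in top and about (285.7,155) in side. The cradle points away from the robot, tilted to the left. Its plate corners in top are at about (215.6,212.4), (249.4,199.4) and (194.4,161).

```bash
cat > h.py <<'E'
import numpy as np
def pix(c,X):
    p=c['R']@np.asarray(X,float)+c['t']; q=c['intrinsics']@p; return q[:2]/q[2]
def onz(c,u,v,z):
    r=c['R'].T@np.linalg.solve(c['intrinsics'],[u,v,1.]); o=-c['R'].T@c['t']
    return o+r*(z-o[2])/r[2]
E
python3 - <<'E'
import pickle,numpy as np
from h import *
from scipy.optimize import least_squares
d=pickle.load(open('c0.pkl','rb')); T=d['top'];S=d['side']
print('jar',onz(T,360.6,212.4,.092),onz(S,285.8,155,.092))
print('teal',onz(T,393.5,210,.092),'orange',onz(T,354.5,243.5,.092),'red',onz(T,311,222.5,.076))
P=[(-90,55,12,215.6,212.4),(-90,-55,12,249.2,199.4),(90,55,12,194.4,160.8),(90,-28,80,190+128/5,140+35/5),(58,28,80,190+76/5,140+124/5)]
def tr(p,x,y,z): c,s=np.cos(p[2]),np.sin(p[2]);x,y,z=x/1e3,y/1e3,z/1e3; return [p[0]+c*x-s*y,p[1]+s*x+c*y,z]
f=lambda p:np.concatenate([pix(T,tr(p,*q[:3]))-q[3:] for q in P])
r=least_squares(f,[.5,.1,.3]); print(r.x,np.round(r.fun,1))
for q in [(-90,-55,12),(-90,55,12),(-22,46,34),(-22,-46,34),(90,28,80),(58,28,80),(58,-28,80)]: print(q,pix(T,tr(r.x,*q)),pix(S,tr(r.x,*q)))
print('seat',tr(r.x,-10,0,14),'start',tr(r.x,-50,0,14))
E
```

```text
jar [ 0.45970108 -0.39564238  0.092     ] [ 0.46333737 -0.39554315  0.092     ]
teal [ 0.46703809 -0.49335754  0.092     ] orange [ 0.3677684  -0.37565933  0.092     ] red [ 0.43105628 -0.24992981  0.076     ]
[0.56874383 0.02415842 0.41005546] [ 0.8  1.4 -0.2  0.5  0.1  1.   1.  -0.8 -1.7 -1.9]
(-90, -55, 12) [248.97042272 199.89987677] [274.00581478 240.64392137]
(-90, 55, 12) [216.44343152 213.78048193] [296.26140405 266.01339124]
(-22, 46, 34) [209.92946369 191.70096374] [264.27942981 263.84100636]
(-22, -46, 34) [237.40776883 180.06171787] [247.37515589 241.81956828]
(90, 28, 80) [199.48412134 153.33089821] [205.73101118 254.83936372]
(58, 28, 80) [203.52481535 162.85381374] [221.74483749 250.52612127]
(58, -28, 80) [220.67618448 155.65763348] [212.90742777 236.7998823 ]
seat [np.float64(0.559572839499567), np.float64(0.02017181740644948), 0.014] start [np.float64(0.5228888909890802), np.float64(0.0042254096078275585), 0.014]
```

```bash
python3 -m jog '[[3,0,0,0,0,0],[7,0,0,0,0,0],[11,0,0,0,0,0],[15,0,0,0,0,0],[19,0,0,0,0,0],[23,0,0,0,0,0],[25.6,0,0,0,0,0],[25.6,0,0,0,0,0]]' 80 20
python3 - <<'E'
from station import ctrl
import cv2,pickle
c=ctrl.camera('wrist'); pickle.dump(c,open('w1.pkl','wb')); cv2.imwrite('pics/w1.png',c['img']); o=ctrl.get_obs(); print(o['ee_pos'],o['eef_rot'],o['time_s'])
E
```

```text
time_s: 0.9
ee_pos: [0.4626, -0.3936, 0.4039]
eef_rot: [-3.141, 0.0, 0.429]
force: [-0.8, -0.9, 0.5]
grip_width: 0.0754
grip_force: 0.0
[ 0.46119126 -0.39447397  0.40394191] [-3.14058352e+00  4.46816919e-04  4.27945471e-01] 0.95
```

View pics/w1.png

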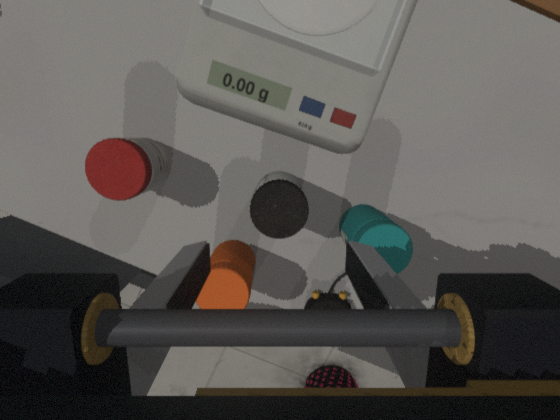

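The wrist view shows the black lid centred at (279,208), between red (119,168), orange (230,280) and turquoise (380,240). The fingers straddle its line.

```bash
python3 - <<'E'
import pickle,numpy as np
from h import *
c=pickle.load(open('w1.pkl','rb'))
print('jar',onz(c,279,208.5,.092),'teal',onz(c,384,247,.092),'red',onz(c,118,168,.076)); print(-c['R'].T@c['t'])
from station import ctrl
o=ctrl.get_obs();print(o['ee_pos'])
j=onz(c,279,208.5,.092); dd=j-o['ee_pos']; a=o['eef_rot'][2]
print('tool shift cm',100*(dd[0]*np.cos(a)+dd[1]*np.sin(a)),100*(dd[0]*np.sin(a)-dd[1]*np.cos(a)))
E
```

```text
jar [ 0.46549136 -0.39417265  0.092     ] teal [ 0.47264477 -0.49486286  0.092     ] red [ 0.43592874 -0.24827217  0.076     ]
[ 0.52193436 -0.36737983  0.38511173]
[ 0.46119126 -0.39447397  0.40394191]
tool shift cm 0.4037363458539045 0.15104089204510016
```

```bash
python3 -m jog '[[0.3,0.1,2,0,0,0],[0.3,0.1,5,0,0,0],[0.3,0.1,8,0,0,0],[0.3,0.1,11,0,0,0],[0.3,0.1,13.5,0,0,0],[0.3,0.1,15,0,0,0],[0.3,0.1,15.7,0,0,0],[0.3,0.1,15.7,0,0,0]]' 80 20 && python3 -m jog '[[0,0,0,0,0,0],[0,0,0,0,0,0],[0,0,0,0,0,0],[0,0,0,0,0,0],[0,0,0,0,0,0],[0,0,0,0,0,0],[0,0,0,0,0,0],[0,0,0,0,0,0]]' 20 25
```

```text
time_s: 1.75
ee_pos: [0.4631, -0.3952, 0.2475]
eef_rot: [-3.141, 0.0, 0.425]
force: [0.4, 0.3, 1.3]
grip_width: 0.0749
grip_force: 0.0
time_s: 2.55
ee_pos: [0.4635, -0.3949, 0.2482]
eef_rot: [3.141, -0.0, 0.426]
force: [-0.8, 0.3, 5.8]
grip_width: 0.0509
grip_force: 25.0
```

```bash
python3 -m jog '[[0,0,-1,0,0,0],[0,0,-3,0,0,0],[0,0,-6,0,0,0],[0,0,-9,0,0,0],[0,0,-12,0,0,0],[0,-3,-14,0,0,0],[2,-7,-14,0,0,0],[5,-11,-14,0,0,0]]' && python3 -m jog '[[3,-4,0,0,0,0],[6,-8,0,0,0,0],[9,-12,0,0,0,0],[11,-16,0,0,0,0],[13,-19,0,0,0,0],[13,-22,0,0,0,0],[13,-23,0,0,0,0],[13,-23,0,0,0,0]]'
python3 - <<'E'
from station import ctrl
import cv2,pickle
o=ctrl.get_obs(); d={n:ctrl.camera(n) for n in('wrist','top','side')}; d['o']=o; pickle.dump(d,open('w2.pkl','wb')); cv2.imwrite('pics/w2.png',d['wrist']['img']); print(o['ee_pos'],o['eef_rot'],o['time_s'],o['force'],o['grip_width'])
E
```

```text
time_s: 3.35
ee_pos: [0.4626, -0.2731, 0.3886]
eef_rot: [3.141, -0.001, 0.424]
force: [0.2, 0.2, -0.3]
grip_width: 0.0509
grip_force: 25.0
time_s: 4.15
ee_pos: [0.4866, -0.0102, 0.3881]
eef_rot: [3.141, -0.0, 0.427]
force: [-0.3, -0.8, -1.1]
grip_width: 0.0513
grip_force: 25.0
[ 0.48663504 -0.01021843  0.38813796] [ 3.14129967e+00 -4.02008034e-04  4.27365438e-01] 4.15 [-0.28163815 -0.79700813 -1.06869006] 0.05128650037832918
```

View pics/w2.png

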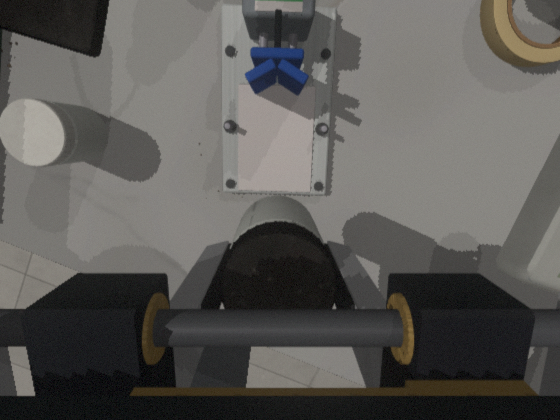

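The jar is held at (278,270) and the cradle lies straight ahead. Fence wing tips are near (249,93) and (306,92), stud bases near (230,126) and (321,129). I'll enlarge this to get the pose.

```bash
python3 - <<'E'
import cv2,pickle
d=pickle.load(open('w2.pkl','rb'))
cv2.imwrite('pics/w2c.png',cv2.resize(d['wrist']['img'][0:150*4//3,180:380],(800,800))[:800,:][200:800])
E
```

```text
(no output)
```

View pics/w2c.png

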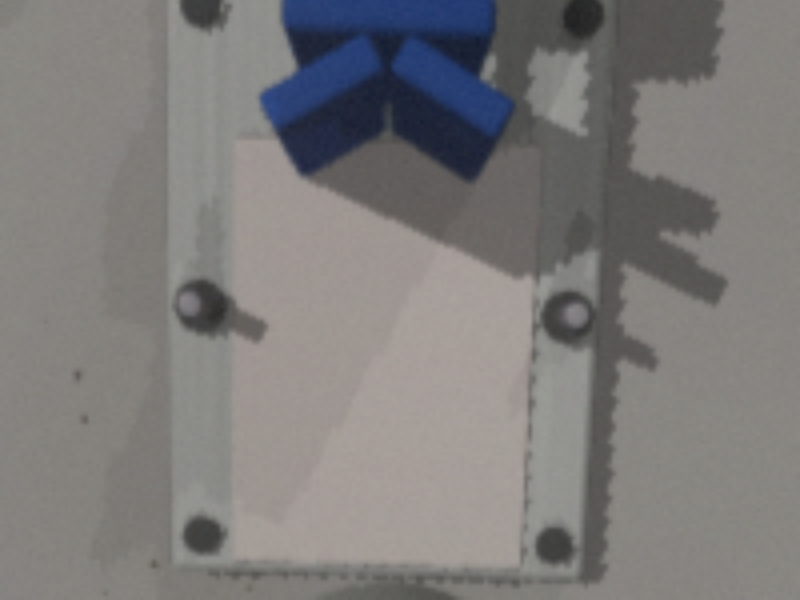

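```bash
python3 - <<'E'
import pickle,numpy as np
from h import *
from scipy.optimize import least_squares
d=pickle.load(open('w2.pkl','rb'));d0=pickle.load(open('c0.pkl','rb'));W,T,S,o=d['wrist'],d0['top'],d0['side'],d['o']
w=lambda x,y:(180+x/4-.4,50+y/4-.4)
PW=[(W,-22,46,34,*w(187,303)),(W,-22,-46,34,*w(577,315)),(W,-86,38,14,*w(233,560)),(W,-86,-38,14,*w(521,567)),(W,18,38,14,*w(235,140)),(W,-90,55,12,*w(173,567)),(W,-90,-55,12,*w(583,580)),(W,8,25,94,*w(282,122)),(W,8,-25,94,*w(492,132))]
PT=[(T,-90,55,12,215.6,212.4),(T,-90,-55,12,249.2,199.4),(T,90,55,12,194.4,160.8),(T,90,-28,80,215.6,147),(T,58,28,80,205.2,164.8)]
PS=[(S,-22,46,34,262.3,267),(S,-22,-46,34,245.5,243.8),(S,-90,-55,12,275,243.7)]
def tr(p,x,y,z): c,s=np.cos(p[2]),np.sin(p[2]);x,y,z=x/1e3,y/1e3,z/1e3; return [p[0]+c*x-s*y,p[1]+s*x+c*y,z]
for P in(PW,PS,PT,PW+PT+PS):
    r=least_squares(lambda p:np.concatenate([pix(q[0],tr(p,*q[1:4]))-q[4:] for q in P]),[.57,.03,.41],loss='soft_l1'); print(np.round(r.x,4),np.round(r.fun,1))
    pw=r.x
    g=np.array(tr(pw,-52,0,14))-o['ee_pos']; a=o['eef_rot'][2]
    print('entry shift cm',100*(g[0]*np.cos(a)+g[1]*np.sin(a)),100*(g[0]*np.sin(a)-g[1]*np.cos(a)),'yaw',pw[2]-a)
# held jar lid centre by wrist cam
print('lidpix for centred jar',pix(W,[*o['ee_pos'][:2],o['ee_pos'][2]-.1804+.0244]))
E
```

```text
[0.5732 0.0297 0.3995] [ 0.7 -0.4 -0.  -0.6 -0.1 -0.8  0.3 -0.6 -0.4 -1.  -1.   0.4  0.4  0.1
 -7.   2.4  6.3  1.8]
entry shift cm 4.336231955300247 -0.19265082330349076 yaw -0.02782697893076075
[0.5718 0.0331 0.3673] [-0.3  0.   1.3  0.3 -0.6 -0.3]
entry shift cm 4.359316372744566 -0.7257222408592242 yaw -0.060081810108319034
[0.5694 0.0245 0.4097] [ 0.7  1.2 -0.4  0.3 -0.   0.8  0.9 -1.  -1.8 -2.2]
entry shift cm 3.770736599748993 0.1733212585207533 yaw -0.017709133338630445
[0.573  0.0295 0.3981] [ 0.7 -0.2  0.  -0.2 -0.1 -0.6  0.2 -0.3 -0.3 -0.8 -1.   0.6  0.4  0.4
 -6.9  2.7  6.4  2.3 -1.3 -0.  -2.2 -0.5 -1.4 -0.7 -0.4 -2.2 -3.3 -3.5
 -0.3 -1.4  0.1 -0.6 -2.3 -1.6]
entry shift cm 4.30729993258274 -0.1921780186858058 yaw -0.029263019707260918
lidpix for centred jar [275.45728774 288.88308502]
```

```bash
python3 -m jog '[[2,-0.1,1,0,0,0.015],[4,-0.2,3,0,0,0.028],[4.3,-0.2,5,0,0,0.028],[4.3,-0.2,7,0,0,0.028],[4.3,-0.2,9,0,0,0.028],[4.3,-0.2,10.5,0,0,0.028],[4.3,-0.2,11.5,0,0,0.028],[4.3,-0.2,11.5,0,0,0.028]]' && python3 -m jog '[[0,0,0.3,0,0,0],[0,0,0.5,0,0,0],[0,0,0.7,0,0,0],[0,0,0.8,0,0,0],[0,0,0.8,0,0,0],[0,0,0.8,0,0,0]]'
python3 - <<'E'
from station import ctrl
o=ctrl.get_obs(); print(o['ee_pos'],o['eef_rot'],o['force'])
E
```

```text
time_s: 5.1
ee_pos: [0.5253, 0.008, 0.2715]
eef_rot: [-3.141, 0.002, 0.397]
force: [0.2, -0.4, -1.2]
grip_width: 0.0511
grip_force: 25.0
time_s: 5.7
ee_pos: [0.5253, 0.0088, 0.2648]
eef_rot: [3.142, -0.0, 0.398]
force: [0.6, -0.2, -1.5]
grip_width: 0.0512
grip_force: 25.0
[0.5253191  0.0087826  0.26478293] [ 3.14150328e+00 -2.00271167e-04  3.97847933e-01] [ 0.60224747 -0.15202129 -1.46221669]
```

```bash
python3 -m jog '[[0,0,0.1,0,0,0],[0,0,0.2,0,0,0],[0,0,0.2,0,0,0]]'; python3 -m jog '[[0,0,0.1,0,0,0],[0,0,0.1,0,0,0]]';
```

```text
time_s: 6.0
ee_pos: [0.5252, 0.0088, 0.2625]
eef_rot: [-3.141, 0.0, 0.398]
force: [-0.3, 0.5, -0.8]
grip_width: 0.0506
grip_force: 25.0
time_s: 6.2
ee_pos: [0.5254, 0.0088, 0.2621]
eef_rot: [3.141, -0.001, 0.398]
force: [-1.3, 1.2, 4.6]
grip_width: 0.0509
grip_force: 25.0
```

```bash
python3 - <<'E'
from station import ctrl
import cv2
o=ctrl.get_obs(); print(o['ee_pos'],o['force'],o['moment'])
c=ctrl.camera('side'); cv2.imwrite('pics/s3.png',cv2.resize(c['img'][170:310,180:340],(800,600)[:2] and (686,600),interpolation=cv2.INTER_CUBIC))
E
```

```text
[0.52543996 0.00878368 0.26210997] [-1.26334206  1.19091807  4.6308227 ] [ 0.08107468  0.10527618 -0.00656688]
```

View pics/s3.png

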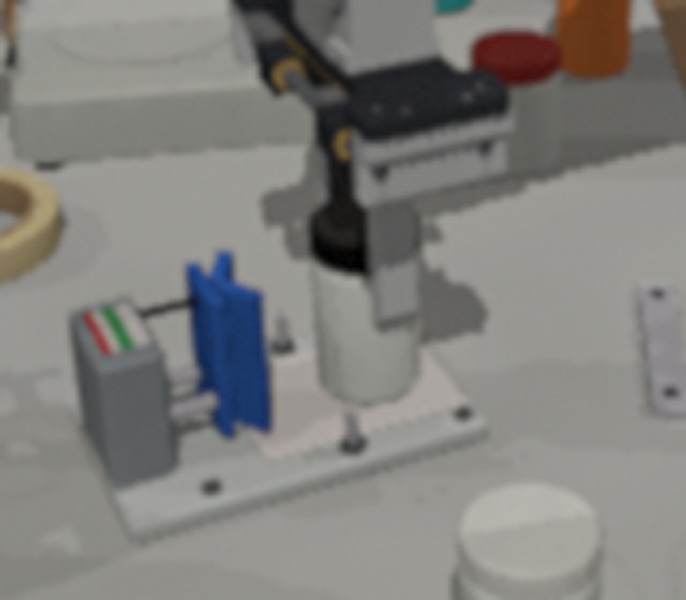

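The jar stands upright on the white sheet, lightly loaded, at about (370,390) in the crop. The fence at (235,340) is clear ahead. Sliding now.

```bash
python3 -m jog '[[0.5,0,0,0,0,0],[1.2,0,0,0,0,0],[1.9,0,0,0,0,0],[2.6,0,0,0,0,0],[3.2,0,0,0,0,0],[3.6,0,0,0,0,0],[3.8,0,0,0,0,0],[3.8,0,0,0,0,0]]'; python3 -m jog '[[0.2,0,0,0,0,0],[0.4,0,0,0,0,0],[0.4,0,0,0,0,0]]'; python3 -m jog '[[0.2,0,0,0,0,0],[0.4,0,0,0,0,0],[0.4,0,0,0,0,0]]'
```

```text
time_s: 7.05
ee_pos: [0.5608, 0.0236, 0.2621]
eef_rot: [3.141, -0.001, 0.398]
force: [0.5, 0.7, 4.8]
grip_width: 0.0507
grip_force: 25.0
time_s: 7.35
ee_pos: [0.5643, 0.0251, 0.2621]
eef_rot: [3.141, -0.0, 0.398]
force: [-2.6, -1.7, 6.8]
grip_width: 0.051
grip_force: 25.0
time_s: 7.65
ee_pos: [0.5678, 0.0266, 0.2622]
eef_rot: [3.141, 0.0, 0.398]
force: [-4.0, -0.4, 8.6]
grip_width: 0.0509
grip_force: 25.0
```

```bash
python3 -m jog '[[0.2,0,0,0,0,0],[0.4,0,0,0,0,0],[0.5,0,0,0,0,0],[0.5,0,0,0,0,0],[0.5,0,0,0,0,0]]'
python3 - <<'E'
from station import ctrl
import cv2,pickle,numpy as np
F=[];d={n:ctrl.camera(n) for n in('side','top','wrist')}
pickle.dump(d,open('w4.pkl','wb'));o=ctrl.get_obs();f=o['force'];print(f,f[0]*np.cos(.4)+f[1]*np.sin(.4),-f[0]*np.sin(.4)+f[1]*np.cos(.4),o['ee_pos'])
a=cv2.resize(d['side']['img'][215:290,185:285],(800,600),interpolation=cv2.INTER_CUBIC)
a=cv2.resize(d['side']['img'][220:280,185:265],(480,360),interpolation=cv2.INTER_CUBIC)
b=cv2.resize(d['top']['img'][140:180,195:235],(320,320),interpolation=cv2.INTER_CUBIC)
c=d['wrist']['img'][0:240,140:420]; c=cv2.resize(c,(280,240))
im=np.zeros((600,800,3),np.uint8);im[:360,:480]=a;im[:320,480:]=b;im[360:,:280]=c;cv2.imwrite('pics/p4.png',im)
E
```

```text
time_s: 8.15
ee_pos: [0.5722, 0.0284, 0.2622]
eef_rot: [-3.141, 0.001, 0.398]
force: [-8.2, -1.5, 10.0]
grip_width: 0.0509
grip_force: 25.0
[-7.95192769 -1.02387173 10.59420466] -7.722924857332654 2.1535781860144727 [0.57217313 0.02843598 0.2621652 ]
```

View pics/p4.png

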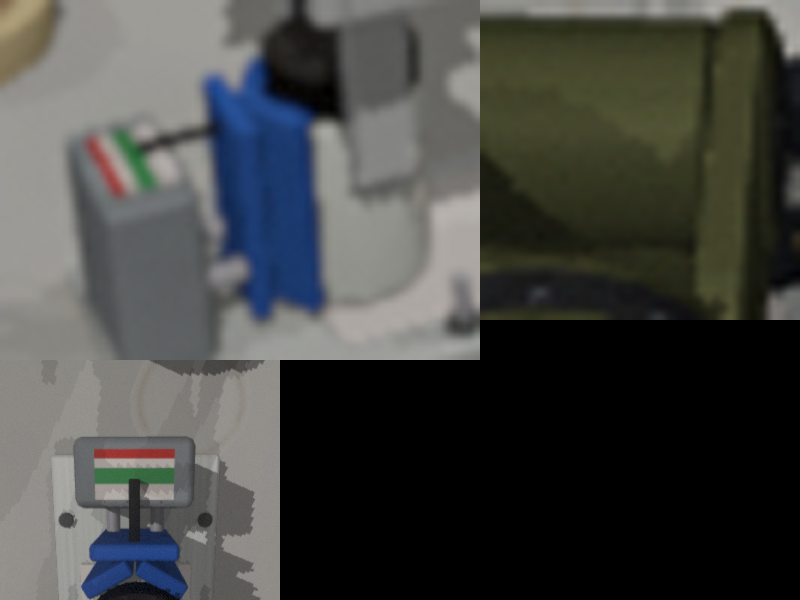

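The wrist view shows the pointer tip at crop (134,479), inside the green band (rows 468–483), at about 9 mm. The jar is seated in the V. I'll press about 1.5 mm further to mid-green, then hold.

```bash
python3 -m jog '[[0.1,-0.03,-0.02,0,0,0],[0.15,-0.05,-0.03,0,0,0],[0.15,-0.05,-0.03,0,0,0],[0.15,-0.05,-0.03,0,0,0]]'; for i in 1 2 3; do python3 -m jog '[[0,0,0,0,0,0],[0,0,0,0,0,0],[0,0,0,0,0,0],[0,0,0,0,0,0],[0,0,0,0,0,0],[0,0,0,0,0,0],[0,0,0,0,0,0],[0,0,0,0,0,0]]'; done
python3 - <<'E'
from station import ctrl
import cv2,numpy as np
w=ctrl.camera('wrist')['img'][60:200,200:340];s=ctrl.camera('side')['img'][200:290,185:285]
cv2.imwrite('pics/p5.png',np.hstack([cv2.resize(w,(400,400),interpolation=cv2.INTER_CUBIC),cv2.resize(s,(400,400),interpolation=cv2.INTER_CUBIC)]))
f=ctrl.get_obs()['force'];print(f[0]*np.cos(.4)+f[1]*np.sin(.4),-f[0]*np.sin(.4)+f[1]*np.cos(.4),f[2])
E
```

```text
time_s: 8.7
ee_pos: [0.5732, 0.0293, 0.2622]
eef_rot: [-3.141, 0.002, 0.398]
force: [-9.0, -4.0, 8.9]
grip_width: 0.0509
grip_force: 25.0
time_s: 9.5
ee_pos: [0.5733, 0.0293, 0.2622]
eef_rot: [-3.141, 0.002, 0.398]
force: [-9.1, -2.8, 9.7]
grip_width: 0.051
grip_force: 25.0
time_s: 10.3
ee_pos: [0.5732, 0.0293, 0.2622]
eef_rot: [-3.141, 0.002, 0.398]
force: [-8.9, -4.2, 8.8]
grip_width: 0.0511
grip_force: 25.0
time_s: 11.1
ee_pos: [0.5732, 0.0293, 0.2622]
eef_rot: [-3.141, 0.002, 0.398]
force: [-8.8, -2.5, 10.0]
grip_width: 0.051
grip_force: 25.0
-9.774308750967862 0.6498333748265552 9.09656941458622
```

View pics/p5.png

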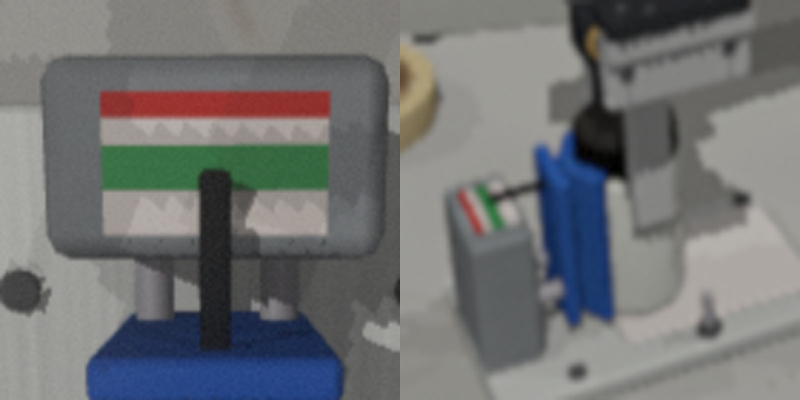

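The pointer tip is at row 170 and green spans rows 146–190, so travel is about 10 mm. The push is 9.8 N, the jar is upright and gripped, and it has been held for 2.4 s.

```bash
python3 -c "
from station import ctrl
print(ctrl.hand_in())"
```

```text
the job is handed in; nothing more can be done
None
```

The black-lidded jar stands upright on the slide sheet, still gripped and pressed into the V fence with the pointer mid-green (about 10 mm travel, 9.8 N push); I held it there steadily for 2.4 s and handed the job in, with no result reported back.

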